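# Hang the cleaner holder on the bench rail

### The arm

A 6-joint arm with a two-finger parallel gripper is mounted at the origin on the work surface; the furniture and walls round the work are solid. World frame = base frame: x ahead of the robot, y to its left, z up, the work surface at z = 0. Lengths are in m, angles in rad, forces in N, time in s.
With the tool pointing down it reaches from about 0.25 to 0.725 m from the base axis. Payload 4 kg.
Tool frame: the origin (TCP) lies midway between the tips of the shut fingers; the grasp point (between the pads) lies 19 mm behind it; z points along the fingers, y is the line along which they close (so a half turn about z gives the same grasp; the last joint's range is limited). The gripper opens to 85 mm and grips with 20 to 120 N. Pads are 22 mm wide; open, the fingers measure 114 mm over their backs; the gripper's body (76 mm by 85 mm) begins 54 mm behind the grasp point. The pads swing forward as they close: fully open they stand 13 mm farther back than shut.
Start: joints at [-1.304, 0.241, 0.005, 1.335, 0, 1.571], TCP at [0.132, -0.482, 0.231] pointing down, gripper open.
Joint ranges: [-2.72, 2.72], [-1.05, 1.87], [-1.09, 1.28], [-1.99, 2.15], [-1.42, 1.44], [-3.14, 3.14]. Speed limits (rad/s): [2.79, 2.79, 3.14, 3.14, 3.14, 3.14].

### API

Orientations are given as a unit quaternion [x, y, z, w].
In Python, from station import * gives the robot as it stands. The module is installed in compiled form; this text tells all that it offers.
- The arm moves only by the shell command python3 -m jog 'ROWS' [OPENING]. ROWS is JSON, a list of rows, each a list of 2 entries, a list of its own where there are three numbers: the shift along the tool's x, y, z in units of 30 mm (1.0 is 30 mm), then the turn, a rotation vector about the tool's x, y, z in units of 6 degrees (1.0 is 6 degrees). In form: [[[dx, dy, dz], [ax, ay, az]], ...]. A call has 1 to 5 rows; each row shifts and turns the commanded pose from where the row before left it, along the tool's axes as they then stand; what a row does not reach is not made up. A row lasts 1/12 s, in which the tool goes at most 41.7 mm and 7.16 degrees, less where a joint would pass 70% of its speed; a pose out of reach is approached as far as the arm can. A call is refused whole if a number of a shift passes 1 or a number of a turn 1, either way. A call with a gripper value outside its range is refused whole. OPENING is the opening, from 0 (shut) to 1 (fully open), set as the call begins (- or left out, the last holds). The fingers move at their own pace and stop on an object; the grip force is fixed at half the most. Time passes only in rows, so rows that do not move let the fingers close. It gives the time, the measured TCP pose, the force, the opening and the grip force at its end, in the units of the state.
- observe(): the state, without advancing time (a new reading comes with each control period).
- grab_frame(name): name is "scene" or "top"; returns a dict with "frame" (480x640x3 uint8, red, green, blue), "K" (3x3 intrinsics, pixels), "xyz" and "rotation" of the camera in the world. Camera axes: x right, y down, z forward; pixel columns grow to the right and rows downward; lengths in m; the calibration is good to about 2 mm. A picture is of the moment at which its call begins. There is no depth.
- finish_job(): hands the job in; it is judged then, once.
The state is a dict: "time_s": time; "qpos": joint angles; "joint_vel": joint speeds; "joint_torque": joint torques, N m; "tcp_pos": TCP position; "tool_rot": TCP orientation; "force": force on the tool from outside, world axes, zero at the start; "torque": the same for the moment, N m; "gripper_width": finger opening in m; "grip_force": force on a finger pad.
Only numpy, scipy, OpenCV 4.12 (cv2) and the standard library are available. Lean on these libraries where they do the work, as an engineer would, in place of code of your own. Each camera call takes 0.05 s, during which the arm holds its last target. There are 200 camera calls.

### The job

Hook the empty white holder with the orange grip onto the bench rail: let it in at the loading gap in the rail's back flange, then slide it along under the flange until its hook lies within the length of rail wrapped in orange tape. Then stand the hand-cleaner bottle upright in its pocket, all the way down, and let go. Do not tip the bottle over and leave the tins of pins and buttons where they are.

Things in the scene. Friction and masses are not known exactly. Their poses are not given: they have to be found in the camera images.
- rail: Fixed aluminium bench rail along the body's y axis: bar 400 mm long, 18 mm thick (x -9 to 9), 40 mm tall, flat top 160 mm above the bench; its end brackets stand 10 mm higher, so nothing goes on from the ends. Origin on the bench under the bar's middle; x away from the robot, y to its left, z up; yaw varies by 0.12 rad. The holder can lie on it only with its back plate on the robot's side.
- rail_gap (a point): Middle of the loading gap, on the bar's top above its centre line; axes as the rail's. Along the bar's back (+x) top edge runs a dark steel flange 12 mm wide, 6 mm thick, flush with the top (rail x 9 to 21). It is cut away over 72 mm here (rail y -36 to 36); the flange's corners beside the gap taper from 12 to 6 mm wide over 10 mm as a lead-in.
- rail_left_end (a point): Left (+y) end of the bar: on its top face, above the centre line; 200 mm from the gap's middle.
- rail_right_end (a point): Right (-y) end of the bar: on its top face, above the centre line; 200 mm from the gap's middle.
- mark: Orange tape wrapped round a 66 mm length of the rail, left or right of the gap, its middle 100 to 140 mm from the gap's middle. Only a mark, no thickness. Origin in its middle, on the bar's top face above the centre line; axes as the rail's.
- blue_holder: A second holder, like the first but with a blue grip and a pen and a tool in its pocket, fixed on the rail on blue tape on the other side of the gap from the orange tape; it stays there. Origin on the bar's top face above the centre line, at the middle of its hook; its grip rises 34 mm above the rail's top, the pen about 75 mm.
- holder: Loose white sheet-metal bottle holder, 44 mm wide (y), 78 mm tall, about 0.2 kg, upright on the bench; origin under the pocket's centre, x to the hook side, z up; hook away from the robot within 0.4 rad. Flat back plate: back face at x 22, z 0 to 48 mm; it goes against the robot's side of the bar, so on the rail the origin is 31 mm before the bar's centre line and 116 mm above the bench.
- holder_grip (a point): Middle of the orange moulded grip on the holder's roof: 14 mm thick (holder x 25 to 39), 40 mm wide (y), 30 mm tall (holder z 48 to 78); grip it from above across its width or its thickness. This point: holder x 32, y 0, z 63 mm.
- holder_hook (a point): Underside of the hook's roof, middle: holder x 38.5, y 0, z 44 mm. It lies on the rail's top; with the back plate against the bar it is 7.5 mm behind the bar's centre line. The roof is 4 mm thick, 44 mm long along the rail, from the back plate to x 58; there a lip turns down, inner face at x 54.5, to z 29 mm. Let go on the rail, the holder may lean by up to 0.07 rad to the robot.
- holder_toe (a point): Centre of the round toe inside the lip's lower edge: 6 mm thick rod along y at holder x 52.5, z 32 mm. In the gap back plate and toe leave 9 mm of play fore and aft on the bar. Along the flange the lip has 2.5 mm of play behind it and the toe 3 mm below it: the holder slides but cannot be lifted off.
- holder_pocket (a point): Centre of the pocket's floor (inside): holder x 0, y 0, z 3 mm. Round cup, inner radius 16.5 mm, outer radius 19.5 mm, rim 34 mm above this point.
- bottle: Loose small pump bottle of hand cleaner with clear cap (fixed on), round, 26 mm in diameter, 79 mm tall, about 60 g, upright on the bench. Origin: centre of its underside; z up. In the pocket 45 mm of it stand out above the rim; the holder's grip then stands 12 mm behind it, so put it in with the fingers left and right of it (along the rail).
- pins_tin: Shallow round tin lid full of pins, 108 mm across, 17 mm high, loose on the bench; leave it alone. Origin: centre of its underside.
- buttons_tin: Shallow round tin lid heaped with green buttons, 108 mm across, 29 mm high, loose on the bench; leave it alone. Origin: centre of its underside.

How it is judged:
By the outcome, as a careful person would: the job done as asked, in the order asked, and still so for the second after the job is handed in, with the robot touching nothing.
It also fails if it takes over 64 s, if anything falls off the work surface, if the arm or the gripper's body presses on something with over 40 N, if the wrist force passes 120 N, or if a joint passes its speed limit or range.

## Working session

There is one attempt and no reset: what is moved stays moved. The work goes in short steps, Python scripts to look and compute and a shell command to move; the robot and the scene stay as the last step left them, time stands still between calls to the robot, and variables do not carry over. Pictures are saved under pics/ and viewed, at most 10 in all, crops included, and the job is handed in when it is done.

```bash
mkdir -p pics; python3 - <<'E'
from station import *
import cv2,json
for n in("scene","top"):
    g=grab_frame(n); cv2.imwrite(f"pics/{n}0.png",g["frame"][:,:,::-1])
    print(n,g["K"],g["xyz"],g["rotation"])
o=observe();print(o)
E
```

```text
scene [[562.18258093   0.         319.75601585]
 [  0.         562.18258093 239.2488367 ]
 [  0.           0.           1.        ]] [-0.5454391  -0.5122516   0.85528657] [ 0.74166363 -0.47046408  0.24576585 -0.4101192 ]
top [[470.61303873   0.         313.93016516]
 [  0.         470.61303873 238.22927385]
 [  0.           0.           1.        ]] [ 0.29852857 -0.03996921  1.39041107] [ 0.70800082 -0.70403523  0.03478518 -0.04311864]
{'time_s': 0.1, 'qpos': array([-1.30397712e+00,  2.41348515e-01,  3.89602826e-03,  1.33520610e+00,
        4.20492474e-05,  1.57081017e+00]), 'joint_vel': array([ 0.00026757, -0.00307556,  0.00389308, -0.00175595,  0.00185742,
        0.00125561]), 'joint_torque': array([ 7.91259504e-05, -3.73138368e+01,  2.53010076e+01,  1.08878966e-02,
       -3.15857096e-05, -1.95521602e-05]), 'tcp_pos': array([ 0.13169952, -0.48177314,  0.2305107 ]), 'tool_rot': array([ 9.91114623e-01,  1.33007280e-01, -1.03022314e-04, -9.25653232e-04]), 'force': array([-1.63333354, -0.17114094, -0.2963751 ]), 'torque': array([ 0.00867822,  0.02011591, -0.00059913]), 'grip_force': 0.0, 'gripper_width': 0.0856074232006232}
```

View pics/scene0.png

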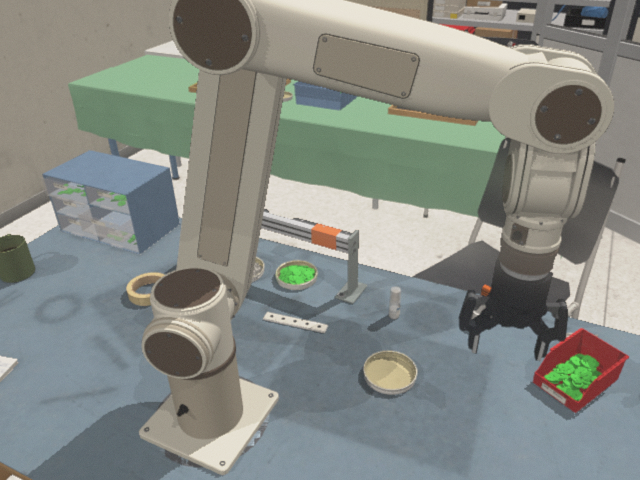

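View pics/top0.png

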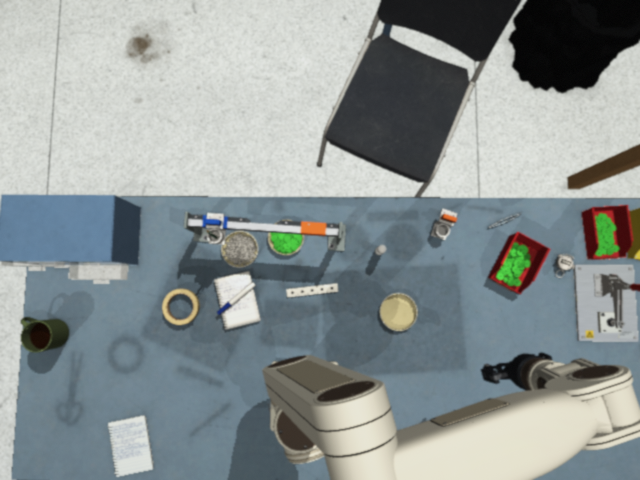

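```bash
python3 - <<'E'
import cv2,numpy as np
t=cv2.imread("pics/top0.png")
f=lambda a:cv2.resize(a,None,fx=4.7,fy=4.7,interpolation=cv2.INTER_CUBIC)
a=f(t[200:267,180:350]);b=f(t[203:263,350:520])
for im,u0,v0 in((a,180,200),(b,350,203)):
    for u in range(u0,u0+170,10):
        x=int((u-u0+.5)*4.7);cv2.line(im,(x,0),(x,5 if u%50 else 12),(0,0,255),1)
    for v in range(v0-v0%10+10,v0+67,10):
        y=int((v-v0+.5)*4.7);cv2.line(im,(0,y),(8,y),(0,0,255),1)
cv2.imwrite("pics/crop1.png",np.vstack([a,b])[:600,:799])
E
```

```text
(no output)
```

View pics/crop1.png

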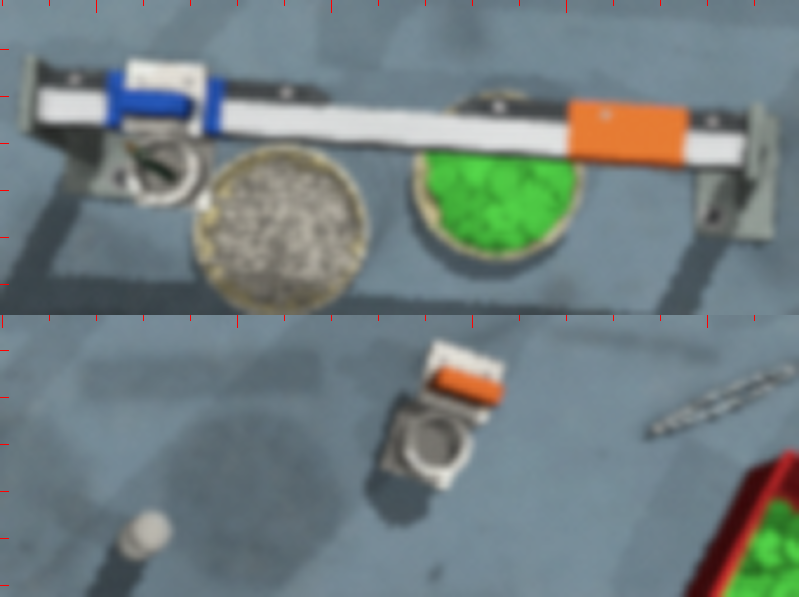

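```bash
cat > h.py <<'E'
import numpy as np,cv2
from station import *
from scipy.spatial.transform import Rotation as R
from scipy.optimize import minimize,least_squares
def proj(g,P):
    q=(np.atleast_2d(P)-g["xyz"])@R.from_quat(g["rotation"]).as_matrix()
    q=q@np.array(g["K"]).T; return q[:,:2]/q[:,2:]
def plane(g,uv,z):
    d=R.from_quat(g["rotation"]).apply(np.linalg.inv(g["K"])@[*uv,1]); c=np.array(g["xyz"])
    return c+d*(z-c[2])/d[2]
def rt(p,L):   # planar pose (x,y,yaw[,z]) of local points
    L=np.atleast_2d(L);c,s=np.cos(p[2]),np.sin(p[2]);z=p[3] if len(p)>3 else 0
    return np.c_[p[0]+c*L[:,0]-s*L[:,1],p[1]+s*L[:,0]+c*L[:,1],z+L[:,2]]
def box(x0,x1,y0,y1,z0,z1): return np.array([[x,y,z] for x in(x0,x1) for y in(y0,y1) for z in(z0,z1)])/1e3
def orange(im,win):
    h=cv2.cvtColor(im,cv2.COLOR_RGB2HSV).astype(float);m=((h[...,0]<14)&(h[...,1]>130)&(h[...,2]>90)).astype(np.uint8)*255
    o=np.zeros_like(m);a,b,c,d=win;o[b:d,a:c]=m[b:d,a:c];return o
def sil(g,P,shape=(480,640)):
    S=4;m=np.zeros((shape[0],shape[1]),float)
    hull=cv2.convexHull(proj(g,P).astype(np.float32)).reshape(-1,2)
    big=np.zeros(shape,np.uint8);cv2.fillConvexPoly(big,np.round(hull*256).astype(np.int32),255,cv2.LINE_AA,8);return big
def fit(views,L,p0):  # views: list of (g,mask)
    ms=[cv2.GaussianBlur(m,(0,0),1.2).astype(float) for _,m in views]
    f=lambda p:sum(((cv2.GaussianBlur(sil(g,rt(p,L)),(0,0),1.2)-m)**2).sum() for (g,_),m in zip(views,ms))/1e4
    sx=np.array([p0]+[np.array(p0)+np.eye(len(p0))[i]*[.006,.006,.15,.006][i] for i in range(len(p0))])
    r=minimize(f,p0,method="Nelder-Mead",options=dict(initial_simplex=sx,xatol=1e-5,fatol=1e-3,maxiter=600));return r.x,r.fun
GRIP=box(25,39,-20,20,48,78)
def cmd(x,y,z,yaw=None):
    """shift (30mm units, tool axes) and turn (6deg units) to bring TCP to x,y,z and tool-x to world yaw"""
    o=observe();M=R.from_quat(o["tool_rot"]);p=o["tcp_pos"]
    d=M.inv().apply(np.array([x,y,z])-p)/.03
    D=R.from_euler("z",yaw if yaw is not None else np.arctan2(*M.as_matrix()[1::-1,0]))*R.from_euler("x",np.pi)
    t=(M.inv()*D).as_rotvec()/np.radians(6)
    print("shift",d.round(2),"turn",t.round(2),"yaw",np.arctan2(*M.as_matrix()[1::-1,0]).round(3),"tcp",p.round(4),"F",np.round(o["force"],1))
E
python3 - <<'E'
from h import *
g=grab_frame("top")
c=lambda X,Y:(180+X/4.7-.5,200+Y/4.7-.5)
pts={"L":(37,105),"R":(743,149),"gl":(328,97),"gr":(440,104)}
w={k:plane(g,c(*v),.16) for k,v in pts.items()};print({k:v.round(4) for k,v in w.items()},np.linalg.norm(w["L"]-w["R"]))
d=w["L"]-w["R"];yaw=np.arctan2(-d[0],d[1]);mid=(w["L"]+w["R"])/2;print("rail",mid,yaw)
m=orange(g["frame"],(295,215,332,240))
p,f=fit([(g,m)],box(-9,21,-33,33,120,160),[*plane(g,c(627,132),.16)[:2],yaw]);print("tape",p,f,(m>0).sum())
rel=p[:2]-mid[:2];print("along",rel@[-np.sin(yaw),np.cos(yaw)],"across",rel@[np.cos(yaw),np.sin(yaw)])
c2=lambda X,Y:(350+X/4.7-.5,203+(Y-315)/4.7-.5)
m=orange(g["frame"],(430,200,465,230));print((m>0).sum())
best=min((fit([(g,m)],GRIP,[*(plane(g,c2(467,385),.065)[:2]-[.032,0]),y]) for y in(-.4,-.2,0,.2,.4)),key=lambda r:r[1]);print("holder",best)
print("pocket rim centre seen",plane(g,c2(437,442),.037))
print("bottle top",plane(g,c2(153,527),.079))
E
```

```text
{'L': array([0.4767, 0.3105, 0.16  ]), 'R': array([ 0.4536, -0.0872,  0.16  ]), 'gl': array([0.482 , 0.1463, 0.16  ]), 'gr': array([0.4783, 0.0832, 0.16  ])} 0.398400966578746
rail [0.46514168 0.11166562 0.16      ] -0.057966217393900725
tape [ 0.45787145 -0.02179252 -0.07424494] 109.791 305
along -0.1336551825264711 across 0.00047371410486887825
67
holder (array([ 0.4740665 , -0.40202494, -0.14423189]), np.float64(194.7433))
pocket rim centre seen [ 0.47545624 -0.39494659  0.037     ]
bottle top [ 0.41823313 -0.21447659  0.079     ]
```

```bash
python3 -m jog '[[[0.5,-0.5,-0.3],[0,0,0]],[[0.9,-0.9,-0.3],[0,0,0]],[[0.9,-0.9,-0.3],[0,0,0]],[[0.9,-0.9,-0.3],[0,0,0]],[[0.9,-0.9,-0.3],[0,0,0]]]' >/dev/null; python3 -m jog '[[[0.9,-0.9,-0.2],[0,0,0]],[[0.9,-0.9,0],[0,0,0]],[[0.7,-0.7,0],[0,0,0]],[[0.4,-0.4,0],[0,0,0]],[[0,0,0],[0,0,0]]]'
python3 - <<'E'
from h import *
G={n:grab_frame(n) for n in("scene","top")}
H=np.array([.47,-.40,.04])
out=[]
for n in G:
    u,v=proj(G[n],H)[0].astype(int);print(n,u,v)
    w,h=(44,36)
    a=cv2.resize(G[n]["frame"][v-h:v+h,u-w:u+w,::-1],None,fx=4.5,fy=4.5,interpolation=cv2.INTER_CUBIC);out.append(a)
    print(n,"crop origin",u-w,v-h)
B=np.array([.418,-.214,.04])
o2=[]
for n in G:
    u,v=proj(G[n],B)[0].astype(int);w,h=(44,30);o2.append(cv2.resize(G[n]["frame"][v-h:v+h,u-w:u+w,::-1],None,fx=4.5,fy=4.5,interpolation=cv2.INTER_CUBIC));print(n,"bottle crop origin",u-w,v-h)
cv2.imwrite("pics/crop2.png",np.vstack([np.hstack(out),np.hstack(o2)]))
np.save("g1.npy",G,allow_pickle=True)
E
```

```text
time_s: 0.98
tcp_pos: [0.2799, -0.2219, 0.2823]
tool_rot: [0.991, 0.136, 0.0, -0.0]
force: [-0.2, -0.5, -0.3]
gripper_width: 0.0853
grip_force: 0.0
scene 481 309
scene crop origin 437 273
top 444 231
top crop origin 400 195
scene bottle crop origin 350 271
top bottle crop origin 336 218
```

View pics/crop2.png

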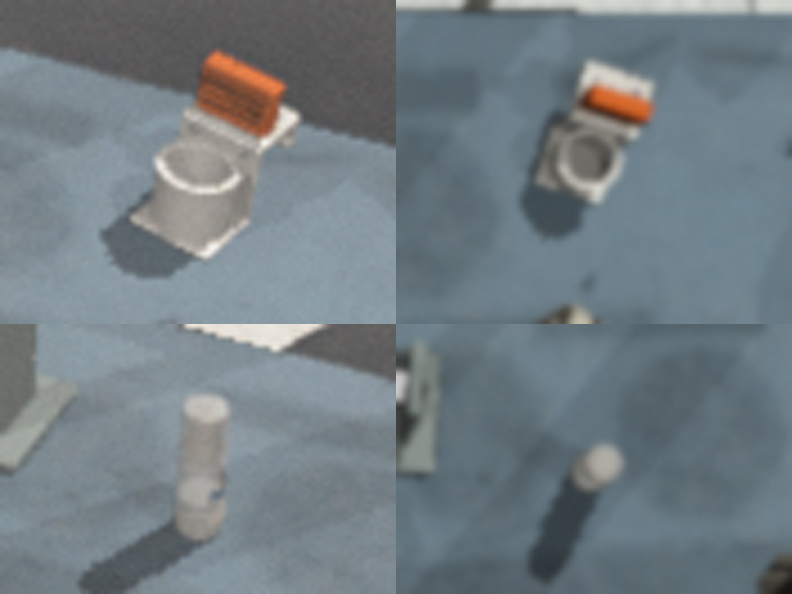

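```bash
python3 - <<'E'
from h import *
G=np.load("g1.npy",allow_pickle=True).item()
S,T=G["scene"],G["top"]
def om(im,win):
    h=cv2.cvtColor(im,cv2.COLOR_RGB2HSV).astype(float);m=(((h[...,0]<14)|(h[...,0]>172))&(h[...,1]>110)&(h[...,2]>40)).astype(np.uint8)*255
    o=np.zeros_like(m);a,b,c,d=win;o[b:d,a:c]=m[b:d,a:c];return o
ms=om(S["frame"],(475,280,505,306));mt=om(T["frame"],(436,208,462,226))
print((ms>0).sum(),(mt>0).sum())
for name,v in(("both",[(S,ms),(T,mt)]),("scene",[(S,ms)]),("top",[(T,mt)])):
    print(name,min((fit(v,GRIP,[.472,-.40,y]) for y in(-.4,-.25,-.1,.1)),key=lambda r:r[1]))
s=lambda X,Y,u0,v0:(u0+X/4.5-.5+.0,v0+Y/4.5-.5)
print("rim",plane(S,s(199,166,437,273),.037),plane(T,s(588-396,158,400,195),.037))
print("bottle top",plane(S,s(206,85,350,271),.079),plane(T,s(604-396,464-324,336,218),.079))
# base: front-bottom point of ellipse
b=plane(S,s(199,538-324,350,271),0);d=b[:2]-np.array(S["xyz"])[:2];print("bottle base",b[:2]+.013*d/np.linalg.norm(d))
mt=om(T["frame"],(295,215,332,240))
for w in [[(T,mt)]]: print("tape",fit(w,box(-9,21,-33,33,120,160),[.458,-.022,-.058]))
E
```

```text
234 78
both (array([ 0.47484397, -0.39776768, -0.28712835]), np.float64(349.7025))
scene (array([ 0.47843698, -0.38752338, -0.63044858]), np.float64(167.5654))
top (array([ 0.47358907, -0.40153741, -0.17979991]), np.float64(143.3875))
rim [ 0.47295733 -0.39708415  0.037     ] [ 0.47519014 -0.3940412   0.037     ]
bottle top [ 0.41132776 -0.21632272  0.079     ] [ 0.41541166 -0.2135267   0.079     ]
bottle base [ 0.41898587 -0.21470693]
tape (array([ 0.45784503, -0.02172827, -0.0585828 ]), np.float64(73.9681))
```

```bash
python3 -c "
from h import *
cmd(.505,-.4065,.15,-.28); cmd(.505,-.4065,.15)"
```

```text
shift [5.65 7.86 4.41] turn [0.   0.   5.24] yaw 0.269 tcp [ 0.2791 -0.2241  0.2823] F [ 0.7  0.4 -0.7]
shift [5.65 7.86 4.41] turn [0. 0. 0.] yaw 0.269 tcp [ 0.2791 -0.2241  0.2823] F [ 0.7  0.4 -0.7]
```

```bash
python3 -m jog '[[[0.4,0.5,0.2],[0,0,0]],[[0.7,0.95,0.5],[0,0,0]],[[0.7,0.95,0.5],[0,0,0]],[[0.7,0.95,0.5],[0,0,0]],[[0.7,0.95,0.5],[0,0,0]]]' >/dev/null; python3 -m jog '[[[0.7,0.95,0.5],[0,0,0]],[[0.7,0.95,0.5],[0,0,0]],[[0.7,0.95,0.5],[0,0,0]],[[0.35,0.7,0.3],[0,0,0]],[[0,0,0.3],[0,0,0.7]]]'>/dev/null;  python3 -m jog '[[[0,0,0],[0,0,0.95]],[[0,0,0],[0,0,0.95]],[[0,0,0],[0,0,0.95]],[[0,0,0],[0,0,0.95]],[[0,0,0],[0,0,0.75]]]'>/dev/null;  python3 -m jog '[[[0,0,0],[0,0,0]],[[0,0,0],[0,0,0]]]'
python3 -c "
from h import *
cmd(.505,-.4065,.047,-.28)"
```

```text
time_s: 2.5
tcp_pos: [0.5035, -0.4083, 0.1526]
tool_rot: [0.99, -0.141, -0.0, -0.0]
force: [-0.5, -0.7, 0.1]
gripper_width: 0.0855
grip_force: 0.0
shift [ 0.04 -0.07  3.52] turn [-0.    0.01 -0.03] yaw -0.283 tcp [ 0.5035 -0.4083  0.1526] F [-0.5 -0.7  0.1]
```

Descend, then close; watch the force.

```bash
python3 -m jog '[[[0.04,-0.07,0.6],[0,0,0]],[[0,0,0.8],[0,0,0]],[[0,0,0.8],[0,0,0]],[[0,0,0.8],[0,0,0]],[[0,0,0.4],[0,0,0]]]'>/dev/null;  python3 -m jog '[[[0,0,0.12],[0,0,0]],[[0,0,0],[0,0,0]],[[0,0,0],[0,0,0]]]'
python3 -m jog '[[[0,0,0],[0,0,0]],[[0,0,0],[0,0,0]],[[0,0,0],[0,0,0]],[[0,0,0],[0,0,0]],[[0,0,0],[0,0,0]]]' 0.2;python3 -m jog '[[[0,0,0],[0,0,0]],[[0,0,0],[0,0,0]],[[0,0,0],[0,0,0]],[[0,0,0],[0,0,0]],[[0,0,0],[0,0,0]]]' 0.2
```

```text
time_s: 3.17
tcp_pos: [0.5069, -0.406, 0.0488]
tool_rot: [0.99, -0.141, 0.001, 0.0]
force: [0.3, 1.0, 1.0]
gripper_width: 0.0854
grip_force: 0.0
time_s: 3.58
tcp_pos: [0.507, -0.4059, 0.049]
tool_rot: [0.99, -0.141, 0.001, 0.001]
force: [-1.1, -0.7, 3.6]
gripper_width: 0.0391
grip_force: 60.0
time_s: 4.0
tcp_pos: [0.507, -0.4059, 0.049]
tool_rot: [0.99, -0.141, 0.001, 0.001]
force: [-0.4, -0.4, 5.1]
gripper_width: 0.0392
grip_force: 60.1
```

```bash
python3 -m jog '[[[0,0,-0.3],[0,0,0]],[[0,0,-0.7],[0,0,0]],[[0,0,-0.9],[0,0,0]],[[0,0,-0.9],[0,0,0]],[[0,0,-0.9],[0,0,0]]]'>/dev/null;  python3 -m jog '[[[0,0,-0.9],[0,0,0]],[[0,0,-0.9],[0,0,-0.4]],[[0,0,-0.9],[0,0,-0.6]],[[0,0,-0.6],[0,0,-0.7]],[[0,0,-0.3],[0,0,-0.45]]]'>/dev/null; python3 -m jog '[[[0,0,0],[0,0,0]],[[0,0,0],[0,0,0]]]'
python3 -c "
from h import *
t=rt([.4651,.1117,-.058],[[.001,0,0]])[0]
cmd(t[0],t[1],.27,-.058)"
```

```text
time_s: 5.0
tcp_pos: [0.5063, -0.4049, 0.2664]
tool_rot: [1.0, -0.029, -0.0, -0.0]
force: [0.0, 0.9, -2.8]
gripper_width: 0.0391
grip_force: 60.6
shift [ -2.35 -17.11  -0.11] turn [-0.    0.   -0.01] yaw -0.059 tcp [ 0.5063 -0.4049  0.2664] F [ 0.   0.9 -2.8]
```

```bash
python3 -m jog '[[[-0.1,-0.3,0],[0,0,0]],[[-0.13,-0.7,0],[0,0,0]],[[-0.13,-0.95,0],[0,0,0]],[[-0.13,-0.95,0],[0,0,0]],[[-0.13,-0.95,0],[0,0,0]]]'>/dev/null;  python3 -m jog '[[[-0.13,-0.95,0],[0,0,0]],[[-0.13,-0.95,0],[0,0,0]],[[-0.13,-0.95,0],[0,0,0]],[[-0.13,-0.95,0],[0,0,0]],[[-0.13,-0.95,0],[0,0,0]]]'>/dev/null; python3 -m jog '[[[-0.13,-0.95,0],[0,0,0]],[[-0.13,-0.95,0],[0,0,0]],[[-0.13,-0.95,0],[0,0,0]],[[-0.13,-0.95,0],[0,0,0]],[[-0.13,-0.95,0],[0,0,0]]]'>/dev/null; python3 -m jog '[[[-0.13,-0.95,0],[0,0,0]],[[-0.13,-0.95,0],[0,0,0]],[[-0.1,-0.6,0],[0,0,0]],[[0,-0.35,0],[0,0,0]],[[0,0,0],[0,0,0]]]'>/dev/null; python3 -m jog '[[[0,0,0],[0,0,0]],[[0,0,0],[0,0,0]]]'
python3 - <<'E'
from h import *
t=rt([.4651,.1117,-.058],[[.001,0,0]])[0]
cmd(t[0],t[1],.205,-.058)
G={n:grab_frame(n) for n in("scene","top")};np.save("g2.npy",G,allow_pickle=True)
p=observe()["tcp_pos"];out=[]
for n in G:
    u,v=proj(G[n],p-[0,0,.04])[0].astype(int);w,h=50,60;print(n,u-w,v-h)
    out.append(cv2.resize(G[n]["frame"][v-h:v+h,u-w:u+w,::-1],None,fx=4,fy=4,interpolation=cv2.INTER_CUBIC))
cv2.imwrite("pics/c3.png",np.hstack(out))
E
```

```text
time_s: 6.83
tcp_pos: [0.4623, 0.0231, 0.2688]
tool_rot: [1.0, 0.01, -0.0, -0.024]
force: [-1.0, -0.7, -1.6]
gripper_width: 0.0387
grip_force: 60.9
shift [ 0.19 -2.84  2.26] turn [-0.46  0.02  0.74] yaw 0.02 tcp [0.4623 0.0231 0.2688] F [-1.  -0.7 -1.6]
scene 257 139
top 244 164
```

View pics/c3.png

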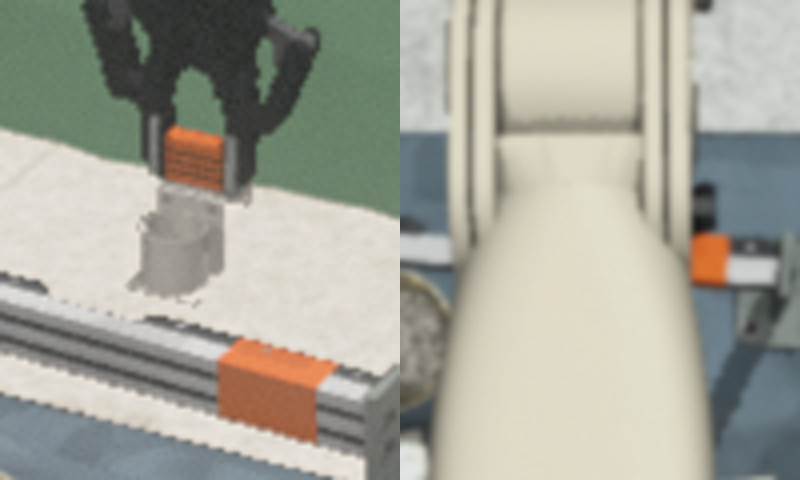

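```bash
python3 -m jog '[[[0,0,0],[-0.46,0.02,0.74]],[[0,-0.5,0],[0,0,0]],[[0.1,-0.7,0],[0,0,0]],[[0.1,-0.7,0],[0,0,0]],[[0,-0.6,0],[0,0,0]]]'>/dev/null;  python3 -m jog '[[[0,-0.3,0.4],[0,0,0]],[[0,0,0.4],[0,0,0]],[[0,0,0],[0,0,0]],[[0,0,0],[0,0,0]]]'
python3 - <<'E'
from h import *
t=rt([.4651,.1117,-.058],[[.001,0,0]])[0]
cmd(t[0],t[1],.205,-.058)
G={n:grab_frame(n) for n in("scene","top")};np.save("g2.npy",G,allow_pickle=True)
p=observe()["tcp_pos"]
g=G["scene"];u,v=proj(g,p-[0,0,.06])[0].astype(int);u0,v0=u-70,v-55;print(u0,v0)
cv2.imwrite("pics/c4.png",cv2.resize(g["frame"][v0:v0+105,u0:u0+145,::-1],None,fx=5.5,fy=5.5,interpolation=cv2.INTER_CUBIC))
E
```

```text
time_s: 7.68
tcp_pos: [0.4673, 0.0367, 0.2475]
tool_rot: [0.999, 0.021, -0.002, -0.029]
force: [0.4, -0.4, -1.8]
gripper_width: 0.039
grip_force: 61.2
shift [ 0.07 -2.41  1.56] turn [-0.56  0.05  0.95] yaw 0.041 tcp [0.4673 0.0367 0.2475] F [ 0.4 -0.4 -1.8]
234 157
```

View pics/c4.png

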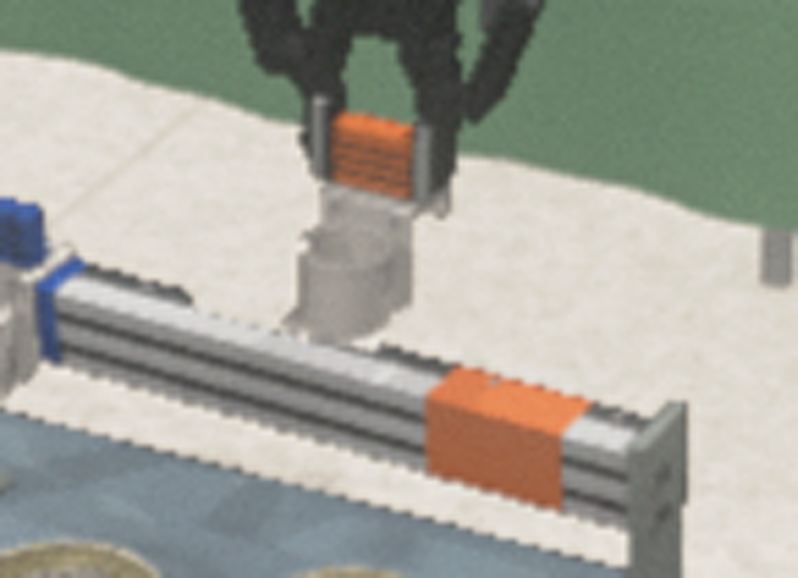

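```bash
python3 -c "
from h import *
o=observe();print(o['qpos'].round(3),o['joint_torque'].round(2),o['force'])"
```

```text
[ 0.039  0.173 -0.037  1.361  0.059  3.141] [  0.1  -34.5   25.75   0.06   0.23   0.  ] [-0.05563118 -0.26348246 -2.10645808]
```

```bash
python3 -m jog '[[[0,0.3,-0.6],[0,0,0]],[[0,0.7,0],[0,0,0]],[[0.1,0.95,0],[0,0,0]],[[0.1,0.95,0],[0,0,0]],[[0.1,0.95,0],[0,0,0]]]'>/dev/null;  python3 -m jog '[[[0.1,0.95,0],[0,0,0]],[[0.1,0.95,0],[0,0,0]],[[0.1,0.95,0],[0,0,0]],[[0.1,0.95,0],[0,0,0]],[[0.1,0.95,0],[0,0,0]]]'>/dev/null; python3 -m jog '[[[0.1,0.95,0],[0,0,0]],[[0.1,0.95,0],[0,0,0]],[[0.1,0.95,0],[0,0,0]],[[0.1,0.7,0],[0,0,0]],[[0,0,0],[-0.56,0.05,0.95]]]'>/dev/null; python3 -m jog '[[[0,0,0],[0,0,0]],[[0,0,0],[0,0,0]]]'
python3 -c "
from h import *
cmd(.505,-.395,.06,-.06);print(observe()['qpos'].round(2))"
```

```text
time_s: 9.2
tcp_pos: [0.5183, -0.3269, 0.2451]
tool_rot: [1.0, -0.029, 0.001, -0.001]
force: [-0.3, 0.3, -2.0]
gripper_width: 0.0389
grip_force: 61.7
shift [-0.33  2.3   6.17] turn [-0.01 -0.02  0.03] yaw -0.057 tcp [ 0.5183 -0.3269  0.2451] F [-0.3  0.3 -2. ]
[-0.56  0.47  0.37  1.47  0.    2.64]
```

```bash
python3 -m jog '[[[0,0,0.4],[0,0,0]],[[0,0,0.9],[0,0,0]],[[0,0,0.9],[0,0,0]],[[0,0,0.9],[0,0,0]],[[0,0,0.9],[0,0,0]]]'>/dev/null;  python3 -m jog '[[[0,0,0.9],[0,0,0]],[[0,0,0.8],[0,0,0]],[[0,0,0.4],[0,0,0]],[[0,0,0],[0,0,0]],[[0,0,0],[0,0,0]]]'
python3 -c "
from h import *
cmd(.518,-.327,.049,-.06)"
```

```text
time_s: 10.03
tcp_pos: [0.5186, -0.3268, 0.0619]
tool_rot: [1.0, -0.029, 0.001, -0.0]
force: [0.7, -0.3, -1.5]
gripper_width: 0.0392
grip_force: 61.6
shift [-0.02  0.01  0.43] turn [-0.01 -0.01  0.02] yaw -0.058 tcp [ 0.5186 -0.3268  0.0619] F [ 0.7 -0.3 -1.5]
```

```bash
python3 -m jog '[[[0,0,0.2],[0,0,0]],[[0,0,0.12],[0,0,0]],[[0,0,0.05],[0,0,0]],[[0,0,0],[0,0,0]],[[0,0,0],[0,0,0]]]';python3 -m jog '[[[0,0,0.04],[0,0,0]],[[0,0,0],[0,0,0]],[[0,0,0],[0,0,0]]]'
```

```text
time_s: 10.45
tcp_pos: [0.5187, -0.3275, 0.0508]
tool_rot: [1.0, -0.03, 0.001, 0.0]
force: [-0.3, 0.3, -1.5]
gripper_width: 0.0389
grip_force: 61.7
time_s: 10.7
tcp_pos: [0.5185, -0.3275, 0.0492]
tool_rot: [1.0, -0.03, 0.001, 0.0]
force: [0.2, 0.6, -2.3]
gripper_width: 0.0389
grip_force: 61.7
```

```bash
python3 -m jog '[[[0,0,0.05],[0,0,0]],[[0,0,0],[0,0,0]],[[0,0,0],[0,0,0]]]'; python3 -m jog '[[[0,0,0],[0,0,0]],[[0,0,0],[0,0,0]],[[0,0,0],[0,0,0]],[[0,0,0],[0,0,0]],[[0,0,0],[0,0,0]]]' 1;
python3 -m jog '[[[0,0,-0.5],[0,0,0]],[[0,0,-0.9],[0,0,0]],[[0,0,-0.9],[0,0,-0.4]],[[0,0,0],[0,0,-0.8]],[[0,0,0],[0,0,-1]]]' >/dev/null
for i in 1 2 3 4 5; do python3 -m jog '[[[0,0,0],[0,0,-1]],[[0,0,0],[0,0,-1]],[[0,0,0],[0,0,-1]],[[0,0,0],[0,0,-1]],[[0,0,0],[0,0,-1]]]' >/dev/null; done
python3 -m jog '[[[0,0,0],[0,0,-1]],[[0,0,0],[0,0,-0.8]],[[0,0,0],[0,0,0]],[[0,0,0],[0,0,0]]]'
python3 - <<'E'
from h import *
cmd(.5185,-.3275,.047,-.06+np.pi);print(observe()['qpos'].round(2))
G={n:grab_frame(n) for n in("scene","top")};np.save("g3.npy",G,allow_pickle=True)
g=G["scene"];u,v=proj(g,[.50,-.3275,.05])[0].astype(int);u0,v0=u-60,v-50;print(u0,v0)
cv2.imwrite("pics/c5.png",cv2.resize(g["frame"][v0:v0+100,u0:u0+120,::-1],None,fx=5,fy=5,interpolation=cv2.INTER_CUBIC))
E
```

```text
time_s: 10.95
tcp_pos: [0.5189, -0.3276, 0.049]
tool_rot: [1.0, -0.03, 0.001, 0.0]
force: [-1.7, 1.1, 4.9]
gripper_width: 0.0391
grip_force: 62.3
time_s: 11.37
tcp_pos: [0.5184, -0.3274, 0.0474]
tool_rot: [1.0, -0.03, 0.001, -0.0]
force: [-0.1, -0.4, 0.1]
gripper_width: 0.0853
grip_force: 0.0
time_s: 14.2
tcp_pos: [0.5183, -0.3274, 0.1165]
tool_rot: [0.083, 0.997, 0.0, 0.001]
force: [0.5, -0.1, -0.1]
gripper_width: 0.0854
grip_force: 0.0
shift [-0.   -0.    2.32] turn [ 0.    0.01 -1.02] yaw 2.975 tcp [ 0.5183 -0.3274  0.1165] F [ 0.5 -0.1 -0.1]
[-0.56  0.53  0.13  1.17  0.   -0.4 ]
393 239
```

View pics/c5.png

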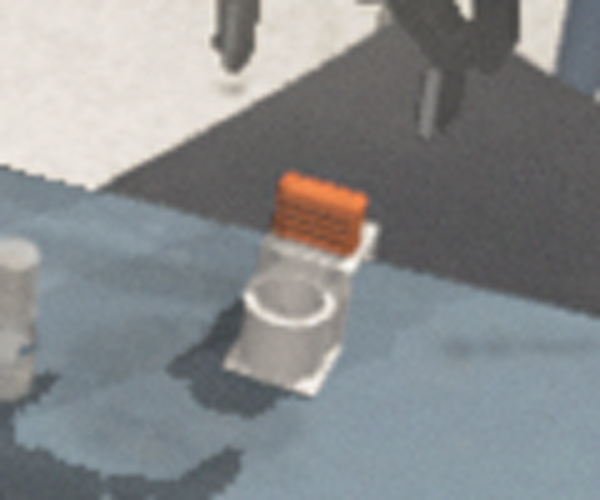

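```bash
python3 -m jog '[[[0,0,0.3],[0,0,-1]],[[0,0,0.8],[0,0,0]],[[0,0,0.8],[0,0,0]],[[0,0,0.36],[0,0,0]],[[0,0,0],[0,0,0]]]'>/dev/null
python3 -m jog '[[[0,0,0],[0,0,0]],[[0,0,0],[0,0,0]]]' 
python3 -m jog '[[[0,0,0],[0,0,0]],[[0,0,0],[0,0,0]],[[0,0,0],[0,0,0]],[[0,0,0],[0,0,0]],[[0,0,0],[0,0,0]]]' 0.2;python3 -m jog '[[[0,0,0],[0,0,0]],[[0,0,0],[0,0,0]]]'
python3 - <<'E'
from h import *
G=np.load("g3.npy",allow_pickle=True).item();S=G["scene"]
h=cv2.cvtColor(S["frame"],cv2.COLOR_RGB2HSV).astype(float)
m=(((h[...,0]<14)|(h[...,0]>172))&(h[...,1]>110)&(h[...,2]>40)).astype(np.uint8)*255
k=np.zeros_like(m);k[270:293,445:470]=m[270:293,445:470];print((k>0).sum())
ms=cv2.GaussianBlur(k,(0,0),1.2).astype(float)
for yaw in(-.03,-.06,-.09):
    f=lambda p:((cv2.GaussianBlur(sil(S,rt([p[0],p[1],yaw],GRIP)),(0,0),1.2)-ms)**2).sum()/1e4
    r=minimize(f,[.487,-.3255],method="Nelder-Mead",options=dict(initial_simplex=[[.487,-.3255],[.493,-.3255],[.487,-.32]]));print(yaw,r.x,r.fun)
uv=lambda X,Y:(393+X/5-.5,239+Y/5-.5)
print("rim",plane(S,uv(289,299),.037))
E
```

```text
time_s: 14.88
tcp_pos: [0.5194, -0.328, 0.0501]
tool_rot: [0.03, 1.0, -0.001, 0.002]
force: [0.3, -0.5, -0.2]
gripper_width: 0.0853
grip_force: 0.0
time_s: 15.3
tcp_pos: [0.5191, -0.328, 0.05]
tool_rot: [0.03, 1.0, -0.001, 0.002]
force: [0.5, -0.2, 2.9]
gripper_width: 0.0392
grip_force: 60.3
time_s: 15.47
tcp_pos: [0.5192, -0.328, 0.0499]
tool_rot: [0.03, 1.0, -0.001, 0.002]
force: [-0.3, -1.3, 5.2]
gripper_width: 0.039
grip_force: 60.5
216
-0.03 [ 0.48617782 -0.32792397] 187.9085
-0.06 [ 0.48636023 -0.32639977] 185.915
-0.09 [ 0.48669392 -0.32518738] 188.9619
rim [ 0.48352666 -0.32564062  0.037     ]
```

```bash
python3 - <<'E'
from h import *
G=np.load("g2.npy",allow_pickle=True).item();S=G["scene"]
uv=lambda X,Y:(234+X/5.5-.5,157+Y/5.5-.5)
rail=np.array([.46514,.1117,-.058]);c,s=np.cos(rail[2]),np.sin(rail[2])
for n,p in dict(tLf=(427,395),tLb=(458,367),tRf=(562,432),tRb=(592,402)).items():
    w=plane(S,uv(*p),.16)[:2]-rail[:2];print(n,np.round([c*w[0]+s*w[1],-s*w[0]+c*w[1]],4))
h=cv2.cvtColor(S["frame"],cv2.COLOR_RGB2HSV).astype(float)
m=(((h[...,0]<14)|(h[...,0]>172))&(h[...,1]>110)&(h[...,2]>40)).astype(np.uint8)*255
k=np.zeros_like(m);k[220:255,305:350]=m[220:255,305:350];print((k>0).sum())
p,f=fit([(S,k)],box(-9,21,-33,33,120,160),[.458,-.022,-.058]);w=p[:2]-rail[:2];print(p,f,[c*w[0]+s*w[1],-s*w[0]+c*w[1]])
cmd(*rt(rail,[[-.0022,0,0]])[0][:2],.27,-.058+np.pi)
E
```

```text
tLf [-0.0091 -0.1024]
tLb [ 0.0171 -0.1029]
tRf [-0.0087 -0.1675]
tRb [ 0.0182 -0.1677]
503
[ 0.45757491 -0.018055   -0.13416178] 556.3655 [np.float64(-3.079804511752285e-05), np.float64(-0.12997533818526785)]
shift [ 2.73 14.51 -7.36] turn [-0.01  0.03 -0.02] yaw 3.081 tcp [ 0.5192 -0.328   0.0499] F [-0.3 -1.3  5.2]
```

```bash
python3 -m jog '[[[0,0,-0.3],[0,0,0]],[[0,0,-0.7],[0,0,0]],[[0,0,-0.95],[0,0,0]],[[0,0,-0.95],[0,0,0]],[[0,0,-0.95],[0,0,0]]]'>/dev/null;  python3 -m jog '[[[0,0,-0.95],[0,0,0]],[[0,0,-0.95],[0,0,0]],[[0,0,-0.95],[0,0,0]],[[0.1,0.4,-0.7],[0,0,0]],[[0.2,0.8,0],[0,0,0]]]'>/dev/null; python3 -m jog '[[[0.2,0.95,0],[0,0,0]],[[0.2,0.95,0],[0,0,0]],[[0.2,0.95,0],[0,0,0]],[[0.2,0.95,0],[0,0,0]],[[0.2,0.95,0],[0,0,0]]]' >/dev/null; python3 -m jog '[[[0.2,0.95,0],[0,0,0]],[[0.2,0.95,0],[0,0,0]],[[0.2,0.95,0],[0,0,0]],[[0.2,0.95,0],[0,0,0]],[[0.2,0.95,0],[0,0,0]]]' >/dev/null; python3 -m jog '[[[0.2,0.95,0],[0,0,0]],[[0.1,0.95,0],[0,0,0]],[[0.1,0.5,0],[0,0,0]],[[0,0,0],[0,0,0]],[[0,0,0],[0,0,0]]]' 
python3 - <<'E'
from h import *
cmd(*rt([.46514,.1117,-.058],[[-.0022,0,0]])[0][:2],.2,-.058+np.pi);print(observe()["qpos"].round(2))
E
```

```text
time_s: 17.55
tcp_pos: [0.4601, 0.0703, 0.2704]
tool_rot: [0.029, 1.0, -0.0, 0.0]
force: [0.7, -1.5, -2.0]
gripper_width: 0.0389
grip_force: 61.0
shift [-0.01  1.39  2.34] turn [-0.01  0.    0.  ] yaw 3.084 tcp [0.4601 0.0703 0.2704] F [ 0.7 -1.5 -2. ]
[ 0.15  0.16  0.    1.42 -0.    0.21]
```

```bash
python3 -m jog '[[[0,0.5,0],[0,0,0]],[[0,0.6,0.4],[0,0,0]],[[0,0.29,0.7],[0,0,0]],[[0,0,0.7],[0,0,0]],[[0,0,0.4],[0,0,0]]]'>/dev/null; python3 -m jog '[[[0,0,0.14],[0,0,0]],[[0,0,0],[0,0,0]],[[0,0,0],[0,0,0]],[[0,0,0],[0,0,0]]]' 
python3 - <<'E'
from h import *
cmd(*rt([.46514,.1117,-.058],[[-.0022,0,0]])[0][:2],.185,-.058+np.pi)
S=grab_frame("scene");np.save("g4.npy",S,allow_pickle=True)
p=observe()["tcp_pos"];u,v=proj(S,p-[0,0,.02])[0].astype(int);u0,v0=u-50,v-45;print(u0,v0)
cv2.imwrite("pics/c6.png",cv2.resize(S["frame"][v0:v0+85,u0:u0+110,::-1],None,fx=7,fy=7,interpolation=cv2.INTER_CUBIC))
E
```

```text
time_s: 18.3
tcp_pos: [0.4644, 0.111, 0.2017]
tool_rot: [0.031, 1.0, 0.0, 0.002]
force: [-0.6, 0.5, -3.0]
gripper_width: 0.0389
grip_force: 61.0
shift [0.05 0.02 0.56] turn [ 0.    0.03 -0.03] yaw 3.08 tcp [0.4644 0.111  0.2017] F [-0.6  0.5 -3. ]
226 163
```

View pics/c6.png

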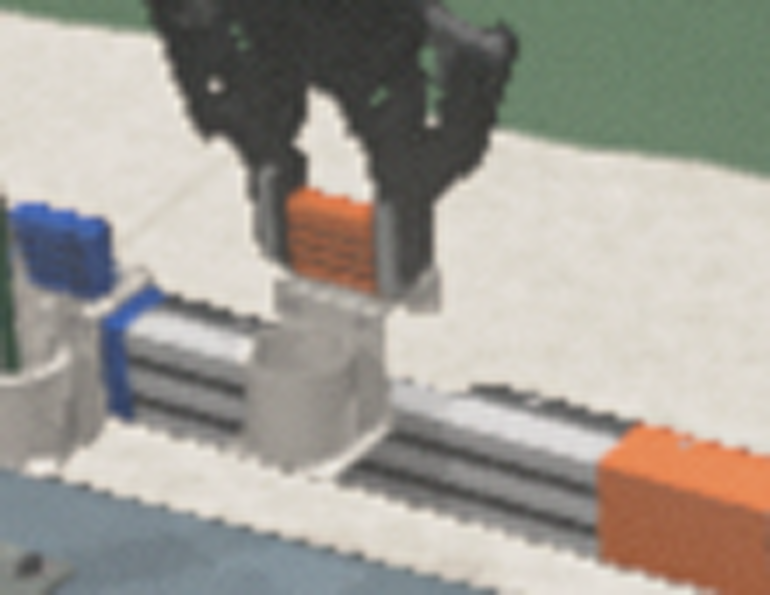

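```bash
python3 -m jog '[[[0.05,0,0.2],[0,0,0]],[[0,0,0.2],[0,0,0]],[[0,0,0.2],[0,0,0]],[[0,0,0.1],[0,0,0]],[[0,0,0],[0,0,0]]]'; python3 -m jog '[[[0,0,0.15],[0,0,0]],[[0,0,0.05],[0,0,0]],[[0,0,0],[0,0,0]]]'
```

```text
time_s: 18.77
tcp_pos: [0.4612, 0.1113, 0.1784]
tool_rot: [0.03, 1.0, -0.0, -0.0]
force: [0.8, 1.0, -1.9]
gripper_width: 0.0391
grip_force: 61.1
time_s: 19.02
tcp_pos: [0.4618, 0.1114, 0.1731]
tool_rot: [0.03, 1.0, -0.0, 0.0]
force: [0.5, -0.3, -1.2]
gripper_width: 0.0392
grip_force: 61.1
```

```bash
python3 -m jog '[[[0,0,0.1],[0,0,0]],[[0,0,0.05],[0,0,0]],[[0,0,0],[0,0,0]]]'; python3 -m jog '[[[0,0,0.05],[0,0,0]],[[0,0,0.03],[0,0,0]],[[0,0,0],[0,0,0]]]';python3 -m jog '[[[0,0,0.03],[0,0,0]],[[0,0,0],[0,0,0]]]'
```

```text
time_s: 19.27
tcp_pos: [0.4619, 0.1114, 0.1687]
tool_rot: [0.03, 1.0, -0.0, 0.001]
force: [0.2, -0.1, -1.6]
gripper_width: 0.0389
grip_force: 61.1
time_s: 19.52
tcp_pos: [0.462, 0.1114, 0.1665]
tool_rot: [0.03, 1.0, -0.0, 0.001]
force: [-0.2, 0.3, -1.4]
gripper_width: 0.0392
grip_force: 61.1
time_s: 19.68
tcp_pos: [0.4622, 0.1115, 0.166]
tool_rot: [0.03, 1.0, 0.0, 0.001]
force: [-0.2, -0.3, 0.0]
gripper_width: 0.0389
grip_force: 61.1
```

```bash
python3 -m jog '[[[-0.06,0,0],[0,0,0]],[[-0.04,0,0],[0,0,0]],[[0,0,0],[0,0,0]]]';python3 -m jog '[[[-0.04,0,0],[0,0,0]],[[0,0,0],[0,0,0]]]';python3 -m jog '[[[-0.03,0,0],[0,0,0]],[[0,0,0],[0,0,0]]]'
```

```text
time_s: 19.93
tcp_pos: [0.4652, 0.1113, 0.166]
tool_rot: [0.03, 1.0, 0.0, 0.001]
force: [-2.9, -0.3, 1.4]
gripper_width: 0.0389
grip_force: 61.4
time_s: 20.1
tcp_pos: [0.4662, 0.1113, 0.166]
tool_rot: [0.03, 1.0, 0.0, 0.001]
force: [-3.4, 0.6, 2.8]
gripper_width: 0.039
grip_force: 61.7
time_s: 20.27
tcp_pos: [0.4662, 0.1113, 0.1659]
tool_rot: [0.03, 1.0, 0.0, -0.0]
force: [-5.5, -0.1, 4.6]
gripper_width: 0.0387
grip_force: 62.0
```

```bash
python3 -m jog '[[[0.04,0,-0.02],[0,0,0]],[[0,-0.15,0],[0,0,0]],[[0,-0.2,0],[0,0,0]],[[0,-0.2,0],[0,0,0]],[[0,-0.1,0],[0,0,0]]]';python3 -m jog '[[[0,-0.1,0],[0,0,0]],[[0,-0.2,0],[0,0,0]],[[0,-0.1,0],[0,0,0]],[[0,0,0],[0,0,0]]]'
python3 - <<'E'
from h import *
o=observe();p=o["tcp_pos"][:2]-[.46514,.1117];c,s=np.cos(-.058),np.sin(-.058);print(c*p[0]+s*p[1],-s*p[0]+c*p[1])
E
```

```text
time_s: 20.68
tcp_pos: [0.4649, 0.0906, 0.1661]
tool_rot: [0.031, 1.0, -0.0, 0.001]
force: [-0.7, -0.6, -3.0]
gripper_width: 0.0388
grip_force: 61.0
time_s: 21.02
tcp_pos: [0.4641, 0.0789, 0.1664]
tool_rot: [0.031, 1.0, -0.0, 0.001]
force: [0.8, -1.1, -2.1]
gripper_width: 0.0389
grip_force: 61.0
0.0008812941002782927 -0.032815492030492555
```

```bash
python3 -m jog '[[[0,-0.2,0],[0,0,0]],[[0,-0.3,0],[0,0,0]],[[0,-0.3,0],[0,0,0]],[[0,-0.3,0],[0,0,0]],[[0,-0.1,0],[0,0,0]]]';python3 -m jog '[[[0,-0.2,0],[0,0,0]],[[0,-0.3,0],[0,0,0]],[[0,-0.3,0],[0,0,0]],[[0,-0.3,0],[0,0,0]],[[0,-0.1,0],[0,0,0]]]'
python3 - <<'E'
from h import *
o=observe();p=o["tcp_pos"][:2]-[.46514,.1117];c,s=np.cos(-.058),np.sin(-.058);print(c*p[0]+s*p[1],-s*p[0]+c*p[1])
E
```

```text
time_s: 21.43
tcp_pos: [0.4618, 0.0422, 0.1664]
tool_rot: [0.031, 1.0, -0.0, 0.001]
force: [-0.6, 0.5, -2.2]
gripper_width: 0.0385
grip_force: 61.0
time_s: 21.85
tcp_pos: [0.4597, 0.0064, 0.1664]
tool_rot: [0.031, 1.0, -0.0, 0.001]
force: [-0.2, 0.2, -2.8]
gripper_width: 0.0391
grip_force: 61.0
0.0006230274794415567 -0.10539140147975741
```

```bash
python3 -m jog '[[[0,-0.3,0],[0,0,0]],[[0,-0.3,0],[0,0,0]],[[0,-0.2,0],[0,0,0]],[[0,-0.1,0],[0,0,0]],[[0,0,0.02],[0,0,0]]]'
python3 - <<'E'
from h import *
o=observe();p=o["tcp_pos"][:2]-[.46514,.1117];c,s=np.cos(-.058),np.sin(-.058);print(c*p[0]+s*p[1],-s*p[0]+c*p[1])
S=grab_frame("scene");h=cv2.cvtColor(S["frame"],cv2.COLOR_RGB2HSV)
u,v=proj(S,o["tcp_pos"])[0].astype(int);u0,v0=u-40,v-40
cv2.imwrite("pics/c7.png",cv2.resize(S["frame"][v0:v0+85,u0:u0+95,::-1],None,fx=7,fy=7,interpolation=cv2.INTER_CUBIC))
E
```

```text
time_s: 22.27
tcp_pos: [0.4581, -0.0201, 0.166]
tool_rot: [0.031, 1.0, -0.0, 0.001]
force: [-3.2, -2.5, 5.2]
gripper_width: 0.0387
grip_force: 62.1
0.0005754254544305185 -0.13195391142958346
```

View pics/c7.png

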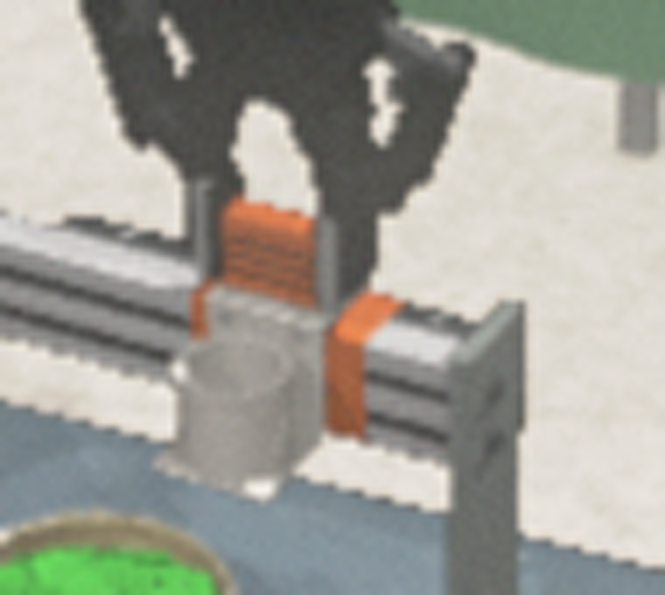

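```bash
python3 -m jog '[[[0,-0.1,-0.02],[0,0,0]],[[0,0,0],[0,0,0]],[[0,0,0],[0,0,0]]]'; python3 -m jog '[[[0,0,0],[0,0,0]],[[0,0,0],[0,0,0]],[[0,0,0],[0,0,0]]]' 0.65; python3 -m jog '[[[0,0,-0.2],[0,0,0]],[[0,0,-0.7],[0,0,0]],[[0,0,-0.9],[0,0,0]],[[0,0,-0.9],[0,0,0]],[[0,0,-0.9],[0,0,0]]]' 
python3 - <<'E'
from h import *
cmd(.416,-.2145,.12,-.2+np.pi)
G={n:grab_frame(n) for n in("scene","top")};np.save("g5.npy",G,allow_pickle=True)
E
```

```text
time_s: 22.57
tcp_pos: [0.4579, -0.0218, 0.1663]
tool_rot: [0.03, 1.0, 0.0, 0.001]
force: [-0.1, 0.3, -3.1]
gripper_width: 0.0389
grip_force: 61.0
time_s: 22.82
tcp_pos: [0.4583, -0.0218, 0.1666]
tool_rot: [0.03, 1.0, 0.0, 0.001]
force: [-0.3, -0.1, -0.9]
gripper_width: 0.0552
grip_force: 0.0
time_s: 23.23
tcp_pos: [0.4576, -0.0219, 0.276]
tool_rot: [0.03, 1.0, 0.0, 0.001]
force: [0.5, 0.5, 0.3]
gripper_width: 0.0557
grip_force: 0.0
shift [ 1.01 -6.49  5.2 ] turn [0.   0.02 1.34] yaw 3.082 tcp [ 0.4576 -0.0219  0.276 ] F [0.5 0.5 0.3]
```

```bash
python3 - <<'E'
from h import *
G=np.load("g5.npy",allow_pickle=True).item();S=G["scene"]
rail=[.46514,.1117,-.058];c,s=np.cos(-.058),np.sin(-.058)
h=cv2.cvtColor(S["frame"],cv2.COLOR_RGB2HSV).astype(float)
m=(((h[...,0]<14)|(h[...,0]>172))&(h[...,1]>110)&(h[...,2]>40)).astype(np.uint8)*255
pred=proj(S,rt([*rt(rail,[[-.031,-.134,0]])[0][:2],-.058,.116],GRIP));print(pred.min(0),pred.max(0))
n,l,st,cen=cv2.connectedComponentsWithStats(m)
a,b=pred.min(0).astype(int)-4;d,e=pred.max(0).astype(int)+4
k=np.zeros_like(m);vlim=int(pred[:,1].max());k[b:vlim-3,a:d]=m[b:vlim-3,a:d]
def sil2(P): x=sil(S,P);x[vlim-3:]=0;return x
ms=cv2.GaussianBlur(k,(0,0),1.2).astype(float)
def pts(p): # rail x, y of origin, lean about y through holder z=44
    L=GRIP.copy();z=L[:,2]-.044;L[:,0]-=np.sin(p[2])*z
    return rt([*rt(rail,[[p[0],p[1],0]])[0][:2],-.058,.116],L)
f=lambda p:((cv2.GaussianBlur(sil2(pts(p)),(0,0),1.2)-ms)**2).sum()/1e4
for lean in(0,.07):
    r=minimize(lambda q:f([*q,lean]),[-.032,-.134],method="Nelder-Mead",options=dict(initial_simplex=[[-.032,-.134],[-.027,-.134],[-.032,-.129]]));print(lean,r.x,r.fun)
# rim visibility: white rim numeric - bottle silhouette fit
yy=np.arange(0,2*np.pi,.3);CYL=np.array([[.013*np.cos(t),.013*np.sin(t),z] for t in yy for z in(0,.079)])
B=proj(S,[.416,-.2145,.04])[0].astype(int);im=cv2.cvtColor(S["frame"],cv2.COLOR_RGB2LAB).astype(float)
w=S["frame"].astype(float);mask=((w[...,0]-w[...,2]>-12)&(w.sum(2)>330)).astype(np.uint8)*255
k=np.zeros_like(mask);k[B[1]-19:B[1]+20,B[0]-10:B[0]+10]=mask[B[1]-19:B[1]+20,B[0]-10:B[0]+10];print("bottle px",(k>0).sum(),(sil(S,rt([.416,-.2145,0],CYL))>0).sum())
ms2=cv2.GaussianBlur(k,(0,0),1.2).astype(float)
fb=lambda p:((cv2.GaussianBlur(sil(S,rt([*p,0],CYL)),(0,0),1.2)-ms2)**2).sum()/1e4
r=minimize(fb,[.416,-.2145],method="Nelder-Mead",options=dict(initial_simplex=[[.416,-.2145],[.421,-.2145],[.416,-.21]]));print("bottle",r.x,r.fun)
E
```

```text
[315.6927878  213.68478296] [333.90770784 231.60343854]
0 [-0.04105458 -0.13961619] 132.9217
0.07 [-0.03836452 -0.13878777] 134.6297
bottle px 348 510
bottle [ 0.41389778 -0.21578506] 146.2559
```

```bash
python3 -m jog '[[[0.1,-0.4,0],[0,0,0]],[[0.2,-0.8,0],[0,0,0]],[[0.2,-0.9,0],[0,0,0]],[[0.2,-0.9,0],[0,0,0]],[[0.2,-0.9,0],[0,0,0]]]' 1 >/dev/null; python3 -m jog '[[[0.1,-0.9,0.5],[0,0,0]],[[0,-0.9,0.9],[0,0,0]],[[0,-0.5,0.9],[0,0,0]],[[0,-0.2,0.9],[0,0,0]],[[0,0,0.6],[0,0,0]]]' >/dev/null; python3 -m jog '[[[0,0,0],[0,0,0]],[[0,0,0],[0,0,0]]]'
python3 -c "
from h import *
cmd(.415,-.215,.042,-.058+np.pi)"
```

```text
time_s: 24.33
tcp_pos: [0.4156, -0.2115, 0.1596]
tool_rot: [0.03, 1.0, 0.001, -0.0]
force: [0.2, -0.3, 0.0]
gripper_width: 0.0857
grip_force: 0.0
shift [ 0.01 -0.12  3.92] turn [ 0.01 -0.01 -0.02] yaw 3.081 tcp [ 0.4156 -0.2115  0.1596] F [ 0.2 -0.3  0. ]
```

```bash
python3 -m jog '[[[0,-0.12,0.5],[0,0,0]],[[0,0,0.9],[0,0,0]],[[0,0,0.9],[0,0,0]],[[0,0,0.9],[0,0,0]],[[0,0,0.5],[0,0,0]]]' >/dev/null; python3 -m jog '[[[0,0,0.22],[0,0,0]],[[0,0,0],[0,0,0]],[[0,0,0],[0,0,0]]]'
python3 -m jog '[[[0,0,0],[0,0,0]],[[0,0,0],[0,0,0]],[[0,0,0],[0,0,0]],[[0,0,0],[0,0,0]]]' 0.4
python3 -m jog '[[[0,0,0],[0,0,0]],[[0,0,0],[0,0,0]],[[0,0,0],[0,0,0]],[[0,0,0],[0,0,0]]]' 0.1
```

```text
time_s: 25.0
tcp_pos: [0.4178, -0.2159, 0.0441]
tool_rot: [0.03, 1.0, -0.001, 0.002]
force: [0.3, 0.7, 0.1]
gripper_width: 0.0854
grip_force: 0.0
time_s: 25.33
tcp_pos: [0.417, -0.2158, 0.0435]
tool_rot: [0.03, 1.0, -0.0, 0.002]
force: [-0.3, 0.2, 0.6]
gripper_width: 0.0388
grip_force: 0.0
time_s: 25.67
tcp_pos: [0.4168, -0.2158, 0.0434]
tool_rot: [0.03, 1.0, -0.0, 0.001]
force: [-1.1, -0.6, 5.5]
gripper_width: 0.024
grip_force: 59.1
```

```bash
python3 -m jog '[[[0,0,-0.3],[0,0,0]],[[0,0,-0.7],[0,0,0]],[[0,0,-0.95],[0,0,0]],[[0,0,-0.95],[0,0,0]],[[0,0,-0.95],[0,0,0]]]' >/dev/null; python3 -m jog '[[[0,0,-0.95],[0,0,0]],[[0,0,-0.95],[0,0,0]],[[0,0,-0.95],[0,0,0]],[[0,0,-0.6],[0,0,0]],[[0,0,0],[0,0,0]]]'
python3 -c "
from h import *
t=rt([.46514,.1117,-.058],[[-.031,-.134,0]])[0];print(t)
cmd(t[0],t[1],.26,-.058+np.pi)"
```

```text
time_s: 26.5
tcp_pos: [0.4179, -0.2163, 0.2663]
tool_rot: [0.03, 1.0, -0.002, 0.004]
force: [0.3, -0.8, -0.2]
gripper_width: 0.0234
grip_force: 58.9
[ 0.42642448 -0.02027768  0.        ]
shift [0.11 6.54 0.19] turn [-0.03  0.09 -0.02] yaw 3.082 tcp [ 0.4179 -0.2163  0.2663] F [ 0.3 -0.8 -0.2]
```

```bash
python3 -m jog '[[[0,0.3,0],[0,0.08,0]],[[0,0.7,0],[0,0,0]],[[0,0.9,0],[0,0,0]],[[0,0.9,0],[0,0,0]],[[0.1,0.9,0],[0,0,0]]]' >/dev/null; python3 -m jog '[[[0,0.9,0],[0,0,0]],[[0,0.9,0],[0,0,0]],[[0,0.7,0],[0,0,0]],[[0,0.3,0.2],[0,0,0]],[[0,0,0],[0,0,0]]]' >/dev/null; python3 -m jog '[[[0,0,0.5],[0,0,0]],[[0,0,0.6],[0,0,0]],[[0,0,0.2],[0,0,0]],[[0,0,0],[0,0,0]],[[0,0,0],[0,0,0]]]'
python3 - <<'E'
from h import *
t=rt([.46514,.1117,-.058],[[-.031,-.134,0]])[0]
cmd(t[0],t[1],.215,-.058+np.pi)
S=grab_frame("scene");np.save("g6.npy",S,allow_pickle=True)
u,v=proj(S,[.43,-.02,.165])[0].astype(int);u0,v0=u-35,v-35;print(u0,v0)
im=cv2.resize(S["frame"][v0:v0+75,u0:u0+85,::-1],None,fx=8,fy=8,interpolation=cv2.INTER_CUBIC)
# predicted rim circle (green) and bottle base circle (magenta) for judging
a=np.arange(0,6.3,.15);o=observe()["tcp_pos"]
def dr(P,col):
    q=((proj(S,P)-[u0,v0]+.5)*8).astype(int);[cv2.circle(im,tuple(map(int,x)),1,col,-1) for x in q]
pc=rt([.46514,.1117,-.058],[[-.0325,-.134,0]])[0]
dr(np.c_[pc[0]+.0165*np.cos(a),pc[1]+.0165*np.sin(a),0*a+.153],(0,255,0))
dr(np.c_[pc[0]+.0195*np.cos(a),pc[1]+.0195*np.sin(a),0*a+.153],(0,255,0))
dr(np.c_[o[0]-.0018+.013*np.cos(a),o[1]+.013*np.sin(a),0*a+o[2]-.0434],(255,0,255))
cv2.imwrite("pics/c8.png",im)
E
```

```text
time_s: 27.75
tcp_pos: [0.4239, -0.0212, 0.2163]
tool_rot: [0.031, 1.0, 0.0, -0.004]
force: [-0.0, 0.1, 0.6]
gripper_width: 0.0236
grip_force: 59.0
shift [-0.08  0.04  0.04] turn [-0.   -0.08 -0.03] yaw 3.08 tcp [ 0.4239 -0.0212  0.2163] F [-0.   0.1  0.6]
283 198
```

View pics/c8.png

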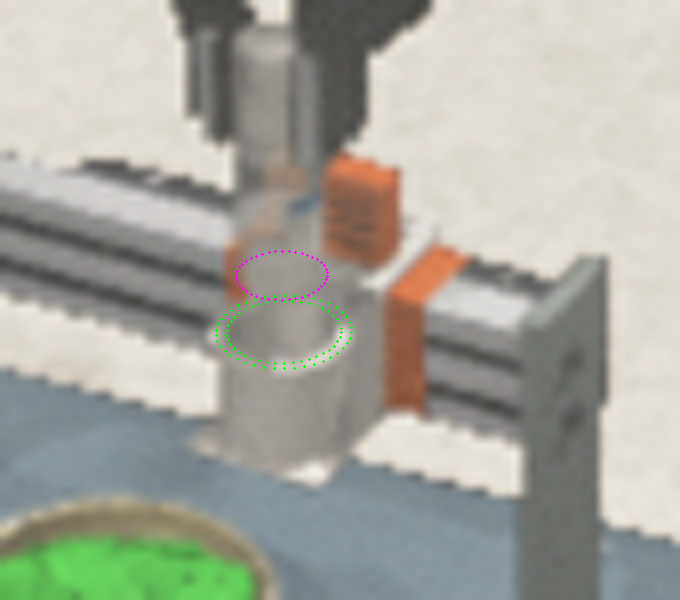

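```bash
python3 -m jog '[[[0,0,0],[0,-0.08,0]],[[0,0,0],[0,0,0]],[[0,0,0],[0,0,0]]]' >/dev/null
python3 - <<'E'
from h import *
t=rt([.46514,.1117,-.058],[[-.0325,-.134,0]])[0]+[.0018,0,0]
cmd(t[0],t[1],.19,-.058+np.pi)
E
```

```text
shift [-0.06  0.02  0.92] turn [ 0.    0.03 -0.02] yaw 3.081 tcp [ 0.4248 -0.0208  0.2174] F [ 0.1  0.3 -0.7]
```

```bash
python3 -m jog '[[[-0.06,0.02,0.2],[0,0,0]],[[0,0,0.2],[0,0,0]],[[0,0,0.15],[0,0,0]],[[0,0,0.1],[0,0,0]],[[0,0,0],[0,0,0]]]';python3 -m jog '[[[0,0,0.15],[0,0,0]],[[0,0,0.1],[0,0,0]],[[0,0,0],[0,0,0]]]'
```

```text
time_s: 28.47
tcp_pos: [0.4256, -0.0201, 0.1961]
tool_rot: [0.03, 1.0, 0.0, -0.0]
force: [-0.2, 0.3, -0.4]
gripper_width: 0.0238
grip_force: 59.0
time_s: 28.72
tcp_pos: [0.426, -0.0201, 0.189]
tool_rot: [0.03, 1.0, 0.0, 0.0]
force: [-0.4, 0.0, -1.8]
gripper_width: 0.0233
grip_force: 59.0
```

Base is 7 mm below the rim level without contact: it is in. Continue down.

```bash
python3 -m jog '[[[0,0,0.15],[0,0,0]],[[0,0,0.1],[0,0,0]],[[0,0,0],[0,0,0]]]';python3 -m jog '[[[0,0,0.15],[0,0,0]],[[0,0,0.1],[0,0,0]],[[0,0,0],[0,0,0]]]';python3 -m jog '[[[0,0,0.12],[0,0,0]],[[0,0,0.08],[0,0,0]],[[0,0,0],[0,0,0]]]'
```

```text
time_s: 28.97
tcp_pos: [0.4259, -0.0201, 0.1815]
tool_rot: [0.03, 1.0, 0.0, 0.0]
force: [-0.1, -0.3, -0.8]
gripper_width: 0.0238
grip_force: 59.0
time_s: 29.22
tcp_pos: [0.4259, -0.0201, 0.174]
tool_rot: [0.03, 1.0, 0.0, 0.0]
force: [-0.1, 0.4, -0.5]
gripper_width: 0.0236
grip_force: 59.0
time_s: 29.47
tcp_pos: [0.4261, -0.0201, 0.1682]
tool_rot: [0.03, 1.0, 0.0, 0.0]
force: [-0.6, 0.2, -1.5]
gripper_width: 0.0233
grip_force: 59.0
```

```bash
python3 -m jog '[[[0,0,0.1],[0,0,0]],[[0,0,0],[0,0,0]],[[0,0,0],[0,0,0]]]';python3 -m jog '[[[0,0,0.06],[0,0,0]],[[0,0,0],[0,0,0]]]';python3 -m jog '[[[0,0,0.04],[0,0,0]],[[0,0,0],[0,0,0]]]'
```

```text
time_s: 29.72
tcp_pos: [0.4263, -0.0201, 0.1656]
tool_rot: [0.03, 1.0, -0.0, 0.001]
force: [0.1, 0.7, -0.9]
gripper_width: 0.0235
grip_force: 59.0
time_s: 29.88
tcp_pos: [0.4264, -0.0202, 0.1637]
tool_rot: [0.03, 1.0, -0.0, 0.001]
force: [-0.7, -0.0, -0.4]
gripper_width: 0.0234
grip_force: 59.0
time_s: 30.05
tcp_pos: [0.4263, -0.0201, 0.1626]
tool_rot: [0.03, 1.0, -0.0, 0.001]
force: [0.0, -0.2, -1.0]
gripper_width: 0.0233
grip_force: 59.0
```

```bash
python3 -m jog '[[[0,0,0.04],[0,0,0]],[[0,0,0],[0,0,0]]]';python3 -m jog '[[[0,0,0.04],[0,0,0]],[[0,0,0],[0,0,0]]]'
```

```text
time_s: 30.22
tcp_pos: [0.4266, -0.0202, 0.1621]
tool_rot: [0.03, 1.0, -0.0, 0.001]
force: [-1.2, 0.3, 3.8]
gripper_width: 0.0233
grip_force: 59.5
time_s: 30.38
tcp_pos: [0.4268, -0.0202, 0.1619]
tool_rot: [0.03, 1.0, -0.0, 0.002]
force: [-3.7, -0.2, 10.6]
gripper_width: 0.0235
grip_force: 60.2
```

```bash
python3 -m jog '[[[0,0,-0.02],[0,0,0]],[[0,0,0],[0,0,0]],[[0,0,0],[0,0,0]],[[0,0,0],[0,0,0]]]' 0.65; python3 -m jog '[[[0,0,-0.2],[0,0,0]],[[0,0,-0.5],[0,0,0]],[[0,0,-0.9],[0,0,0]],[[0,0,-0.9],[0,0,0]],[[0,0,-0.9],[0,0,0]]]' >/dev/null;  python3 -m jog '[[[0,0,-0.4],[0,0,0]],[[0,-0.5,0],[0,0,0]],[[0,-0.9,0],[0,0,0]],[[0,-0.9,0],[0,0,0]],[[0,-0.9,0],[0,0,0]]]'; python3 -m jog '[[[0,-0.9,0],[0,0,0]],[[0,-0.9,0],[0,0,0]],[[0,-0.9,0],[0,0,0]],[[0,-0.5,0],[0,0,0]],[[0,0,0],[0,0,0]]]' >/dev/null
python3 - <<'E'
from h import *
G={n:grab_frame(n) for n in("scene","top")};np.save("g7.npy",G,allow_pickle=True)
T=np.load("g1.npy",allow_pickle=True).item()["top"]
S,t=G["scene"],G["top"]
# tins unchanged? compare top frames; bottle absence at old place; silhouettes in new place
d=cv2.absdiff(cv2.GaussianBlur(T["frame"],(0,0),1),cv2.GaussianBlur(t["frame"],(0,0),1)).max(2)
for n,(u,v) in dict(pins=(240,249),buttons=(286,240)).items(): print(n,d[v-20:v+20,u-20:u+20].mean(),(d[v-20:v+20,u-20:u+20]>40).sum())
pc=rt([.46514,.1117,-.058],[[-.0325,-.134,0]])[0][:2]
a=np.arange(0,6.3,.3)
for g,n in((S,"scene"),(t,"top")):
    q0=np.load("g5.npy",allow_pickle=True).item()[n]["frame"];D=cv2.absdiff(q0,g["frame"]).max(2)
    P=np.array([[pc[0]+.013*np.cos(x),pc[1]+.013*np.sin(x),z] for x in a for z in(.153,.198)])
    m=sil(g,P)>128;ring=(cv2.dilate(m.astype(np.uint8),np.ones((9,9)))>0)&~m
    ys,xs=np.where((D>30));w=m|ring
    y2,x2=np.where((D>30)&w);print(n,"px in sil changed",(D[m]>30).mean(),"ring",(D[ring]>30).mean(),"pred centroid",np.argwhere(m).mean(0),"changed",y2.mean() if len(y2) else None,x2.mean() if len(x2) else None)
    ext=np.argwhere(m);print(" pred rows",ext.min(0),ext.max(0),"changed",y2.min(),x2.min(),y2.max(),x2.max())
E
```

```text
time_s: 30.72
tcp_pos: [0.4264, -0.0201, 0.1607]
tool_rot: [0.03, 1.0, 0.0, 0.001]
force: [0.6, 0.1, 0.1]
gripper_width: 0.0558
grip_force: 0.0
time_s: 31.55
tcp_pos: [0.4205, -0.1168, 0.2755]
tool_rot: [0.029, 1.0, -0.0, 0.001]
force: [0.4, -0.9, -0.2]
gripper_width: 0.0557
grip_force: 0.0
pins 5.384375 0
buttons 8.3275 21
scene px in sil changed 0.27241379310344827 ring 0.06111111111111111 pred centroid [230.50689655 317.93448276] changed 228.55445544554456 316.96039603960395
 pred rows [219 312] [242 324] changed 216 309 243 326
top px in sil changed 1.0 ring 0.98046875 pred centroid [241.05084746 311.98305085] changed 240.92953929539294 311.9186991869919
 pred rows [235 307] [247 317] changed 231 303 251 321
```

```bash
python3 - <<'E'
from h import *
G=np.load("g7.npy",allow_pickle=True).item();t=G["top"];T=np.load("g1.npy",allow_pickle=True).item()["top"]
def asc(f,u0,u1,v0,v1):
    h=cv2.cvtColor(f,cv2.COLOR_RGB2HSV).astype(int);w=f.astype(int)
    for v in range(v0,v1):
        print(v,"".join("O" if (h[v,u,0]<14 and h[v,u,1]>110) else "g" if (40<h[v,u,0]<80 and h[v,u,1]>120) else "#" if w[v,u].min()>165 else "+" if w[v,u].min()>125 else "." if w[v,u].max()<70 else " " for u in range(u0,u1)))
asc(t["frame"],294,345,214,256)
rail=[.46514,.1117,-.058]
print("tape ends",proj(t,rt(rail,[[-.009,-.101,.16],[-.009,-.167,.16],[.021,-.101,.16],[.021,-.167,.16]])).round(1))
print("bottle top pred",proj(t,rt(rail,[[-.0325,-.134,.198]])).round(1))
print("roof ends pred",proj(t,rt(rail,[[.0,-.112,.164],[.0,-.156,.164]])).round(1))
asc(G["scene"]["frame"],300,345,208,256)
E
```

```text
214                                                    
215                                                    
216                                                    
217                                                    
218                                                    
219            ++++++++                                
220           +########++++++++                        
221         O +################+                       
222 ...... OOO+################+                       
223 ......OOOO+################+OOOO                   
224     ..OOOO+###+########++++ OOOOO .    ..          
225        OOO+#+++++++++++++++OOOOOO ..   ......      
226 ##++++ OOOOOOOOOOOOOO    ++OOOOOO .    ......      
227 ######+OOOOOOOOOOOOOOOOOOOOOOOOO            .      
228 ######+OOOOOOOOOOOOOOOOOOOOOOOOO ++++++++          
229 ######+OOOOOOOOOOOOOOOOOOOOOOOOO+##########++      
230 ######+OOOOOOOOOOOOOOOOOOOOOOOOO+###########+      
231 ######+OOOO OOOOOOOOOOOOOOOOOOO +###########+      
232 ++++##+OOO                 OOOO ###########+       
233        OOO ++++++++      ++OOOO 
[... 3100 characters left out ...]

242 #########+++++++++++++####++++  OOOO+++      
243 ###########++++++#######++++++  OOOO++++++   
244 ###########+++++######++++++++  OOOO ++++++++
245 ###########+++++++++++++++++++  OOOO  +++++++
246 ###########+++++++++++++++++++  OOOO     ++++
247 ###########+++++++++++++++++++  OOOO         
248 +##########++++++++++++++++++++ OOOO ++      
249  ++  ######+++++++++++++++ ++++++++  +++++   
250       + +#++++++++++++++++ ++++#####++#++++++
251         ++++++++++++++++++ +++############+++
252 +      ++++++++++++++++++++++##############+#
253 +     ++#+++++++++++++++++++#################
254       ++##+++++++++++++++++##################
255         ++##++++++++++#+++++#################
```

```bash
python3 -c "
from station import *
print(observe()['time_s']);print(finish_job())"
```

```text
32.0667
the job is handed in; nothing more can be done
None
```

I handed in the job at 32.1 s: the holder went in at the gap and its hook lies within the orange tape, the bottle stands upright on the pocket floor and is released, and in the last camera images the tins look unmoved.

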